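# Clamp a pump head: shut the keeper bar, raise the cam and hold it

## Robot

A 6-joint arm with a two-finger parallel gripper is mounted at the origin on the work surface. World frame = base frame: x ahead of the robot, y to its left, z up, the work surface at z = 0. Lengths are in mm, angles in rad, forces in N, time in s.
With the tool pointing down it reaches from about 350 to 975 mm from the base axis. Payload 7.1 kg.
Tool frame: the origin (TCP) lies on the front face of the gripper's body, between the roots of the fingers; the fingertips stand 80 mm ahead of it and the grasp point (between the pads) lies 61 mm ahead of it (env.tips_ahead is the distance from the TCP to the fingertips, in mm); z points along the fingers, y is the direction in which the jaws open and shut (so a half turn about z gives the same grasp; the last joint's range is limited). The gripper opens to 88 mm and grips with 3 to 60 N. Pads are 20 mm wide; open, the fingers measure 115 mm over their backs; the gripper's body (75 mm by 178 mm) begins 61 mm behind the grasp point.
Start: joints at [1.16, 0.423, 1.63, -0, 1.089, -0.019], TCP at [238.626, 577.636, 302.675] pointing down, gripper open.
Joint ranges: [-3, 3], [-0.9, 2.11], [0.09, 2.58], [-1.31, 4.45], [0.11, 2.69], [-2.54, 2.54]. Speed limits (rad/s): [2.39, 2.39, 3.01, 3.14, 3.14, 3.14].

## Interface

Orientations are given as a unit quaternion [x, y, z, w].
In Python, from station import env, set_gripper, viewer, workorder gives the robot as it stands. Calls block until the motion is done:
- env.reach(position, orientation): joint-space move of the TCP to a pose.
- env.move_l(position, rot=None, rate=150, f_stop=None): straight line of the TCP; rot=None keeps the orientation; rate is the mean speed in mm/s. With f_stop (N) it stops when the force on the tool has changed by that much, and returns True; else False.
- env.move_joints(angles): joint-space move.
- set_gripper(opening): finger opening in mm; the grip force is fixed at half the most; returns when the fingers have stopped.
- env.hold(seconds).
- env.ik(position, orientation): joint angles nearest the present ones, or None.
- env.read_state(): the state.
- viewer.camera(name): name is "side" or "top"; returns the picture (400x640x3 uint8, blue, green, red); there is no depth.
- viewer.camera_params(name): a dict with "fx", "fy", "cx", "cy" (pixels), "pose" (4x4, takes a point from camera to world coordinates). Camera axes: x right, y up, looking along -z (the intrinsics and any distortion apply to the point x, -y, -z); pixel columns grow to the right and rows downward; lengths in mm; the calibration is good to about 2 mm. A picture is of the moment at which its call begins. camera_params takes no time and is no camera call.
A pose or a line that the arm cannot do raises env.IKError and nothing moves.
- workorder.sign_off(): hands the job in, once; it reports no verdict.
The state is a dict: "time_s": time; "qpos": joint angles; "dq": joint speeds; "tau": joint torques, N m; "tool_pos": TCP position; "orientation": TCP orientation; "force": force on the tool from outside, world axes, zero at the start; "wrist_torque": the same for the moment, N m; "width": finger opening in mm.
Only numpy, scipy, OpenCV 4.12 (cv2) and the standard library are available. Lean on these libraries where they do the work, as an engineer would, in place of code of your own. Each camera call takes 0.05 s, during which the arm holds its last target.

## Task

Clamp the pump head in the fixture: first swing the keeper bar shut over it until it snaps into its detent against the stop, then lift the cam lever by its handle to its highest lift point, where the lever stands upright and presses the pump head up against the keeper bar. The lever springs back if released, so finish while still holding the handle with the gripper, the lever upright and steady. Leave the other things on the bench alone.

Things in the scene. Friction and masses are not known exactly. Their poses are not given: they have to be found in the camera images.
- fixture: The clamping fixture, fixed to the bench: aluminium base plate 250 (x) x 200 (y) x 12 mm with a nest of eight steel pins in the middle holding the pump head, a hinge post at the back (+x), a catch post at the front (-x) and the cam lever outside its -y side. Origin: centre of the base plate's underside, on the bench. Its x axis points from catch post to hinge post, its y axis away from the cam lever, z up. It is turned up to about 17 degrees from the world axes.
- pump_head: The pump head to be clamped, loose in the nest: grey block 80 x 60 x 28 mm with a round boss 52 mm across and 12 mm high on top, about 0.3 kg. Origin: centre of its underside. It rests on the sprung lift table 80 mm above the bench and is not to be handled.
- keeper_bar (a joint): Angle of the keeper bar, rad: 0 = shut against its stop, over the pump head along the fixture's x axis, tongue snapped into the detent; grows to 1.3 as the free end swings level towards the fixture's +y. At 0.1 the tongue meets the spring ball of the detent; over it takes about 10 N at the knob, then the ball drives the bar on against the stop and keeps it there. The bar otherwise swings with little friction and stays where it is left.
- keeper_knob (a point): On the axis of the upright round black knob at the keeper bar's free end, 17 mm below the knob's top: the place to grip, 166 mm above the bench. The knob is 18 mm across and stands 42 mm above the bar, whose top is 141 mm above the bench (bar 24 mm wide, 12 mm thick).
- keeper_hinge (a point): On the keeper bar's vertical hinge axis, at the height of keeper_knob, 165 mm from it. Its x axis (the bar's) points from knob to hinge.
- keeper: The keeper bar itself, steel, 24 mm wide, 12 mm thick, reaching 210 mm from its hinge. Origin: on the hinge axis at the underside of the bar, 129 mm above the bench. Under its middle it carries a rubber pad whose underside is 123 mm above the bench: shut, 3 mm above the lowered pump head's boss.
- cam_lever (a joint): Angle of the cam lever, rad: 0 = at its rest stop, lever leaning 80 degrees from upright towards the front (the fixture's -x); it grows as the handle swings up and over towards the back (+x), in the fixture's x-z plane. Highest lift is at 1.396, the lever standing straight up; beyond that, to the end stop at 2.1, the lift falls again. A spring always drives it back to 0: it pushes on the handle with about 5 N at the start and 7 N at the top, and the lever returns if let go.
- cam_axis (a point): On the cam lever's axis (which is level, along the fixture's y axis), 45 mm above the bench, in the plane of the lever arm (16 mm wide, 8 mm thick along y). The handle's own axis is 100 mm from the axis.
- lever: The cam lever with its handle. Origin: same point as cam_axis.
- cam_handle (a point): A point on the round black handle of the cam lever, 16 mm thick and 85 mm long, standing out sideways from the lever's end along the fixture's -y, parallel to the cam's axis. The point lies on the handle's axis, 45 mm outwards of the lever arm's plane; the handle runs from 40 mm inwards to 45 mm outwards of it, so the place to grip is at or a little outwards of the point. It turns with the lever. At rest its axis is 62 mm above the bench, at the top 145 mm.
- spare_head: A second, identical pump head lying on the bench behind the fixture. Not part of the job: leave it alone.
- screwdriver: A screwdriver lying on the bench beside the fixture, partly below the keeper bar's swing. Not part of the job: leave it alone.
- socket: A steel wrench socket, 22 mm across, 32 mm tall, standing on the bench beside the fixture on the cam handle's side. Not part of the job: leave it alone.
- wrench: A wrench lying on the bench. Not part of the job: leave it alone.
- grease_jar: A white jar, 60 mm across, 70 mm tall. Not part of the job: leave it alone.
- bracket: A bent sheet-steel bracket, 100 x 60 mm, 53 mm tall. Not part of the job: leave it alone.
- parts_bin: A small blue bin of screws, 160 x 120 x 70 mm. Not part of the job: leave it alone.

How it is judged:
By the outcome, as a careful person would: the job done as asked, in the order asked, and still so for the second after the job is handed in, while the arm keeps its last pose, push and grip.
It also fails if it takes over 48 s, if anything falls off the work surface, if the arm or the gripper's body presses on something with over 40 N, if the wrist force passes 120 N, or if a joint passes its speed limit or range.

## Working session

There is one attempt and no reset: what is moved stays moved. The work goes in short steps, each a Python script; the robot and the scene stay as the last script left them, time stands still between calls to the robot, and variables do not carry over. Pictures are saved under pics/ and viewed, and the job is handed in when it is done.

```bash
ls; mkdir -p pics
python3 - <<'E'
from station import env, set_gripper, viewer, workorder
import cv2
for n in("side","top"):
    cv2.imwrite(f"pics/{n}0.png",viewer.camera(n)); p=viewer.camera_params(n); print(n,p)
print(env.read_state())
E
```

```text
pics
side {'fx': 384.2812601530261, 'fy': 384.2812601530261, 'cx': 312.2977558507245, 'cy': 194.65642662479772, 'pose': array([[ 9.80101352e-01,  1.39733491e-01, -1.40981883e-01,
         3.73650326e+02],
       [-1.97366603e-01,  6.10301779e-01, -7.67188479e-01,
        -8.96294915e+02],
       [-2.11604304e-02,  7.79747581e-01,  6.25736323e-01,
         8.33177906e+02],
       [ 0.00000000e+00,  0.00000000e+00,  0.00000000e+00,
         1.00000000e+00]])}
top {'fx': 512.9050282242534, 'fy': 512.9050282242534, 'cx': 317.7610195356948, 'cy': 195.576089988933, 'pose': array([[-1.87064465e-03,  9.86061632e-01, -1.66369945e-01,
         3.02575284e+02],
       [-9.99874575e-01,  7.72147393e-04,  1.58189326e-02,
         4.73538334e+00],
       [ 1.57269046e-02,  1.66378670e-01,  9.85936511e-01,
         1.56315140e+03],
       [ 0.00000000e+00,  0.00000000e+00,  0.00000000e+00,
         1.00000000e+00]])}
{'time_s': 0.1, 'qpos': array([ 1.15999358e+00,  4.23736748e-01,  1.63062041e+00,  4.18922151e-07,
        1.08857663e+00, -1.90134168e-02]), 'dq': array([-0.00123652, -0.00162605, -0.00184648,  0.00014663, -0.00056859,
        0.00060466]), 'tau': array([-3.14750914e-04, -5.45605087e+01, -2.74325019e+01,  6.46156934e-02,
        1.87500031e-02, -4.01794557e-05]), 'tool_pos': array([238.47839093, 577.28772589, 301.99394435]), 'orientation': array([ 1.94644216e-01,  9.80873682e-01, -6.55101924e-04, -1.43184813e-04]), 'force': array([0.33823907, 0.35401978, 0.2061339 ]), 'wrist_torque': array([-0.01017074,  0.00078822,  0.01234516]), 'width': 88.04692517381666}
```

View pics/side0.png

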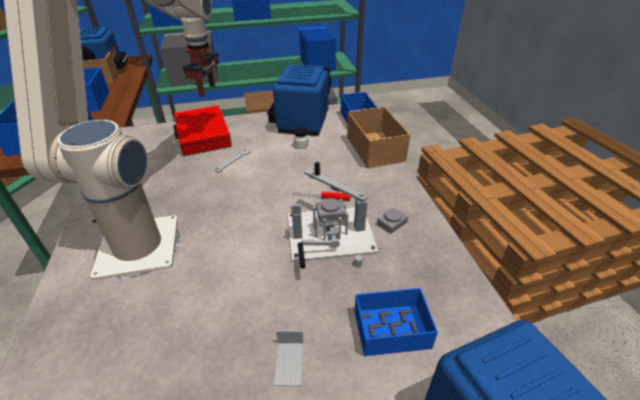

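View pics/top0.png

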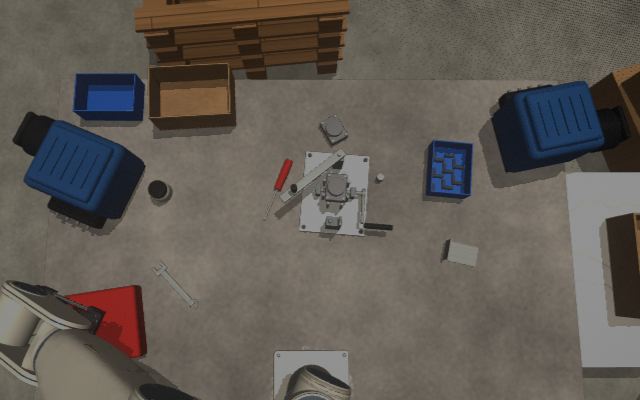

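Side view: fixture around (330,235), knob at about (317,168), handle at (302,256). Top view: knob near (292,188), handle (378,227), hinge near (340,155). I'll zoom in for precise pixels.

Run:
```python
import cv2
s=cv2.imread("pics/side0.png")[150:280,270:420]; t=cv2.imread("pics/top0.png")[140:250,255:405]
cv2.imwrite("pics/s0z.png",cv2.resize(s,None,fx=5,fy=4.6,interpolation=cv2.INTER_CUBIC)[:598])
cv2.imwrite("pics/t0z.png",cv2.resize(t,None,fx=5,fy=5,interpolation=cv2.INTER_CUBIC))
```

```text
(no output)
```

View pics/s0z.png

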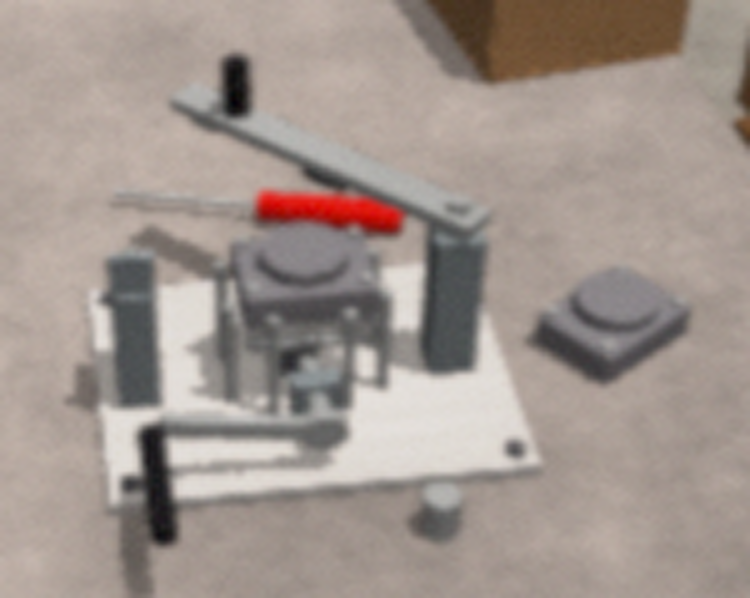

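View pics/t0z.png

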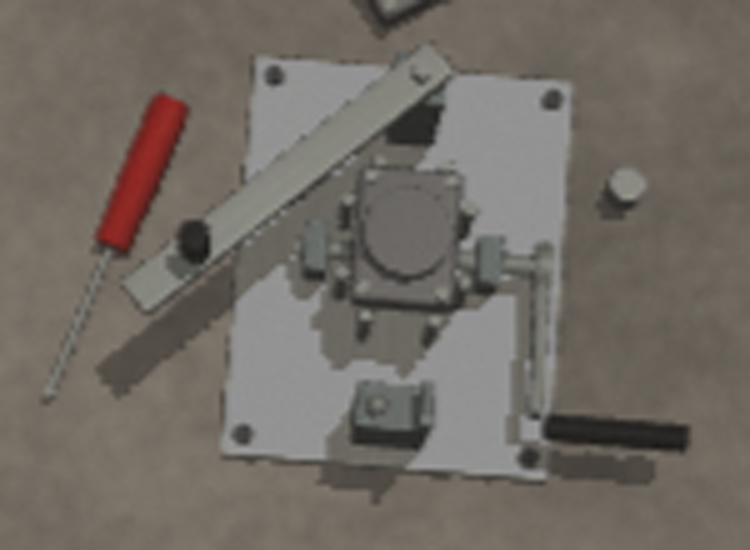

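```bash
cat > h.py <<'E'
import numpy as np
from station import env, set_gripper, viewer, workorder
def ray(n,u,v):
    p=viewer.camera_params(n); d=np.array([(u-p['cx'])/p['fx'],-(v-p['cy'])/p['fy'],-1.])
    T=np.array(p['pose']); return T[:3,3],T[:3,:3]@d
def onz(n,u,v,z):
    o,d=ray(n,u,v); return o+d*(z-o[2])/d[2]
def tri(a,b):
    o1,d1=ray("top",*a); o2,d2=ray("side",*b)
    A=np.stack([d1,-d2],1); s=np.linalg.lstsq(A,o2-o1,rcond=None)[0]
    p,q=o1+s[0]*d1,o2+s[1]*d2
    return (p+q)/2,np.linalg.norm(p-q)
def tz(x,y): return ((x+.5)/5-.5+255,(y+.5)/5-.5+140)
def sz(x,y): return ((x+.5)/5-.5+270,(y+.5)/4.6-.5+150)
E
python3 - <<'E'
from h import *
np.set_printoptions(precision=1,suppress=True)
C=[onz("top",*tz(*p),12)[:2] for p in [(258,57),(572,85),(547,480),(222,455)]]
H=[onz("top",*tz(*p),12)[:2] for p in [(275,76),(552,100),(530,457),(243,434)]]
for Q in(C,H):
    Q=np.array(Q); print(Q.mean(0)); e=[Q[0]-Q[3],Q[1]-Q[2]]; print([ (np.linalg.norm(v),np.degrees(np.arctan2(v[1],v[0]))) for v in e]); e=[Q[0]-Q[1],Q[3]-Q[2]]; print([ (np.linalg.norm(v),np.degrees(np.arctan2(-v[0],v[1]))) for v in e])
Cs=np.array([onz("side",*sz(*p),12)[:2] for p in [(425,262),(540,462),(112,503),(90,292)]]); print("side",Cs, Cs.mean(0))
print("topC",np.array(C))
print("knobtop",onz("top",*tz(194,228),183),onz("side",*sz(236,62),183),tri(tz(194,228),sz(236,62)))
print("hinge",onz("top",*tz(421,76),144),onz("side",*sz(459,206),144))
print("hin",tri(tz(547,428),sz(152,430)));print("hout",tri(tz(687,437),sz(163,538)))
print("hz62",onz("top",*tz(547,428),62),onz("top",*tz(687,437),62),onz("side",*sz(152,430),62),onz("side",*sz(163,538),62))
print("socket",onz("top",*tz(627,185),32))
E
```

```text
[572.6 -71.9]
[(np.float64(249.25724691809745), np.float64(-4.913506145308149)), (np.float64(246.8849342692043), np.float64(-4.586818678768627))]
[(np.float64(196.2198087560709), np.float64(-5.118568649559979)), (np.float64(197.63331615434788), np.float64(-4.428176307018237))]
[573.9 -72. ]
[(np.float64(224.25860440441858), np.float64(-4.924118349824132)), (np.float64(223.16854068913256), np.float64(-4.423218687653938))]
[(np.float64(172.86481037821747), np.float64(-4.971118363778754)), (np.float64(174.81836278458505), np.float64(-4.610533985423809))]
side [[ 681.5   18.5]
 [ 691.8 -181.4]
 [ 445.2 -161.7]
 [ 462.1   35.1]] [570.2 -72.4]
topC [[ 705.    15.6]
 [ 687.5 -179.9]
 [ 441.4 -160.1]
 [ 456.6   36.9]]
knobtop [564.2  49.2 183. ] [563.3  46.7 183. ] (array([564.2,  49.3, 181.3]), np.float64(0.6744776688985583))
hinge [659.8 -78.1 144. ] [666.  -81.5 144. ]
hin (array([ 469.5, -155.2,   63.5]), np.float64(4.145330664506517))
hout (array([ 462.5, -237.9,   61.8]), np.float64(0.5313225434462333))
hz62 [ 467.5 -155.3   62. ] [ 462.2 -237.8   62. ] [ 471.7 -153.6   62. ] [ 462.7 -238.    62. ]
socket [ 619.8 -210.    32. ]
```

```bash
cat >> h.py <<'E'
import cv2
from scipy.spatial.transform import Rotation as Ro
YAW=np.radians(-4.75); HG=np.array([664.5,-79.8])
def down(psi):
    a=(psi+np.pi/2)/2; return np.array([np.cos(a),np.sin(a),0,0])
def knob(k):  # keeper angle -> xy, jaw angle
    f=np.pi+YAW-k; return HG+165*np.array([np.cos(f),np.sin(f)]), f-np.pi/2
def st():
    s=env.read_state(); print("t %.2f"%s['time_s'],np.round(s['tool_pos'],1),"F",np.round(s['force'],1),"w %.1f"%s['width'])
E
python3 - <<'E'
from h import *
np.set_printoptions(precision=1,suppress=True)
print("stop",tri(tz(425,390),sz(130,255)))
v=np.array([563.7,48.3])-HG; k=np.pi+YAW-np.arctan2(v[1],v[0]); print("k",k,np.hypot(*v))
p,psi=knob(k); print(p,psi)
env.reach([*p,290],down(psi)); st()
env.move_l([*p,230],rate=100); st()
cv2.imwrite("pics/side1.png",cv2.resize(viewer.camera("side")[100:280,240:440],None,fx=4,fy=3.3,interpolation=cv2.INTER_CUBIC))
E
```

```text
stop (array([478. , -79.1, 138.3]), np.float64(5.045533549691172))
k 0.8212003610708947 163.0038343107302
[562.5  49.9] 0.6666928262542711
t 2.32 [562.5  50.7 290.1] F [-0.3  0.7 -0.1] w 87.6
t 3.07 [562.8  50.  230.3] F [0.3 0.5 0.1] w 88.3
```

View pics/side1.png

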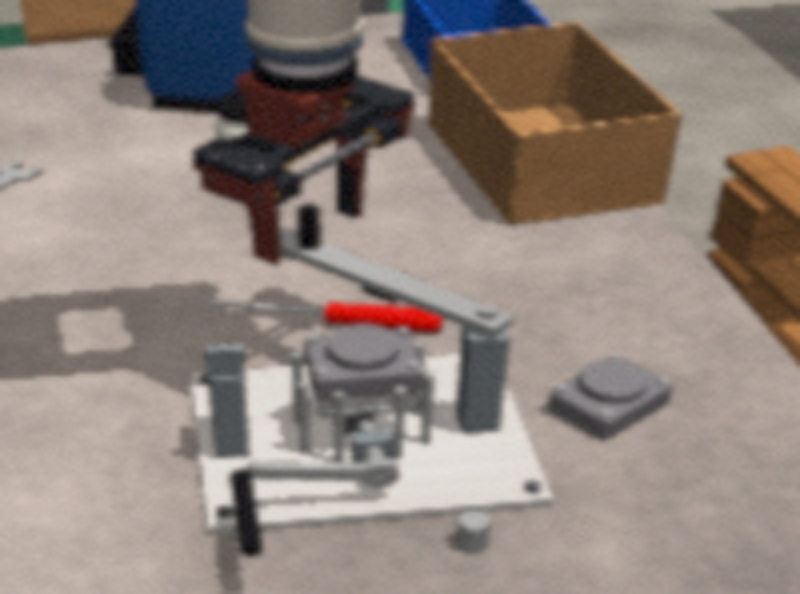

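The knob at (308,225) stands between the two fingers, (265,230) and (350,190). I'll cage it and swing.

Run:
```python
from h import *
set_gripper(25); st()
for k in (0.55,0.3,0.13):
    p,psi=knob(k); r=env.move_l([*p,230],rot=down(psi),rate=110,f_stop=30); print(k,r); st()
p,psi=knob(-0.055); r=env.move_l([*p,230],rot=down(psi),rate=50,f_stop=22); print(r); st()
cv2.imwrite("pics/top2.png",cv2.resize(viewer.camera("top")[140:250,255:405],None,fx=5,fy=5,interpolation=cv2.INTER_CUBIC))
cv2.imwrite("pics/side2.png",cv2.resize(viewer.camera("side")[140:280,240:440],None,fx=4,fy=4,interpolation=cv2.INTER_CUBIC))
```

```text
t 4.18 [562.5  49.9 230. ] F [-0.1  0.1  0.4] w 24.8
0.55 False
t 4.74 [531.8  17.8 230.2] F [-0.5  0.8 -0. ] w 25.3
0.3 False
t 5.27 [512.1 -17.9 230.1] F [ 0.3 -0.1 -0. ] w 24.9
0.13 False
t 5.67 [503.7 -44.6 230.1] F [-0.6 -0.6 -0.6] w 25.0
True
t 6.24 [500.4 -70.8 229.9] F [2.3 5.6 3.1] w 25.1
```

View pics/side2.png

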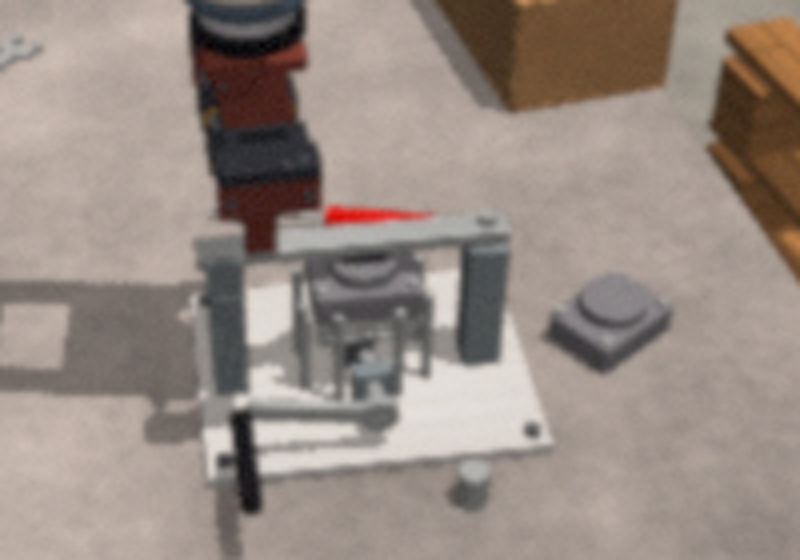

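View pics/top2.png

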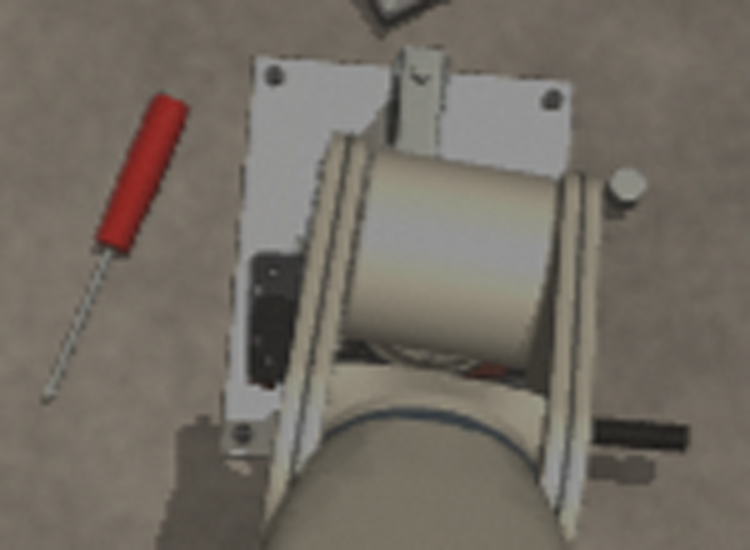

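```bash
cat >> h.py <<'E'
YF=np.array([-np.sin(YAW),np.cos(YAW),0]); XF=np.array([np.cos(YAW),np.sin(YAW),0])
def campose(G,th,back=0,flip=0):
    R=Ro.from_rotvec(YF*th)*Ro.from_quat(down(YAW+flip*np.pi))
    z=R.apply([0,0,1]); return np.asarray(G)-z*(61+back),R.as_quat()
G0=np.array([465.5,-197.,62.4])-8*YF
def hand(c,G=G0): # lever angle
    ax=G+np.array([0,0,-17.4])+98.5*XF; b=np.radians(-80)+c
    return ax+100*(np.sin(b)*XF+np.array([0,0,np.cos(b)]))
E
python3 - <<'E'
from h import *
np.set_printoptions(precision=2,suppress=True)
s=env.read_state(); 
env.move_l(s['tool_pos']+[1,3.5,0],rate=60)   # centre the cage
set_gripper(50); st()
env.move_l(env.read_state()['tool_pos']+[0,0,70],rate=130); st()
for f in(0,1):
  for c,th in((0,-25),(.7,0),(1.396,25)):
    p,q=campose(hand(c),np.radians(th),flip=f); print(f,c,env.ik(p,q),p)
E
```

```text
t 7.18 [501.5 -67.3 229.9] F [ 0.  -0.   0.8] w 50.0
t 7.88 [501.1 -67.2 299.5] F [-0.7 -0.1 -0.2] w 50.1
0 0 [-0.55  0.51  2.23  1.55  0.19 -1.98] [ 439.17 -202.84  117.65]
0 0.7 [-0.42  0.47  1.89 -0.    0.77 -0.33] [ 499.08 -207.82  182.72]
0 1.396 [-0.33  0.7   1.47 -0.11  1.4  -0.21] [ 588.66 -215.26  200.28]
1 0 [-0.55  0.51  2.23  1.55  0.19  1.16] [ 439.17 -202.84  117.65]
1 0.7 None [ 499.08 -207.82  182.72]
1 1.396 None [ 588.66 -215.26  200.28]
```

Run:
```python
from h import *
np.set_printoptions(precision=2,suppress=True)
for c in np.linspace(0,1.396,6):
    p,q=campose(hand(c),np.radians(35*c/1.396)); print(c,env.ik(p,q),p)
p,q=campose(G0,0,back=110)
env.reach(p,q); st()
cv2.imwrite("pics/top3.png",cv2.resize(viewer.camera("top")[140:250,255:405],None,fx=5,fy=5,interpolation=cv2.INTER_CUBIC))
cv2.imwrite("pics/side3.png",cv2.resize(viewer.camera("side")[140:280,240:440],None,fx=4,fy=4,interpolation=cv2.INTER_CUBIC))
```

```text
0.0 [-0.44  0.54  1.98 -0.    0.61 -0.36] [ 464.86 -204.97  123.36]
0.2792 [-0.41  0.54  1.89 -0.05  0.83 -0.29] [ 480.83 -206.3   149.38]
0.5584 [-0.38  0.57  1.77 -0.08  1.04 -0.25] [ 503.64 -208.2   171.09]
0.8376 [-0.36  0.62  1.64 -0.1   1.23 -0.22] [ 531.96 -210.55  186.74]
1.1168 [-0.34  0.69  1.5  -0.12  1.42 -0.21] [ 564.05 -213.22  194.98]
1.396 [-0.32  0.78  1.36 -0.13  1.6  -0.2 ] [ 597.84 -216.02  194.97]
t 9.08 [ 464.8 -204.8  233.1] F [-0.1  0.   0.6] w 49.8
```

View pics/side3.png

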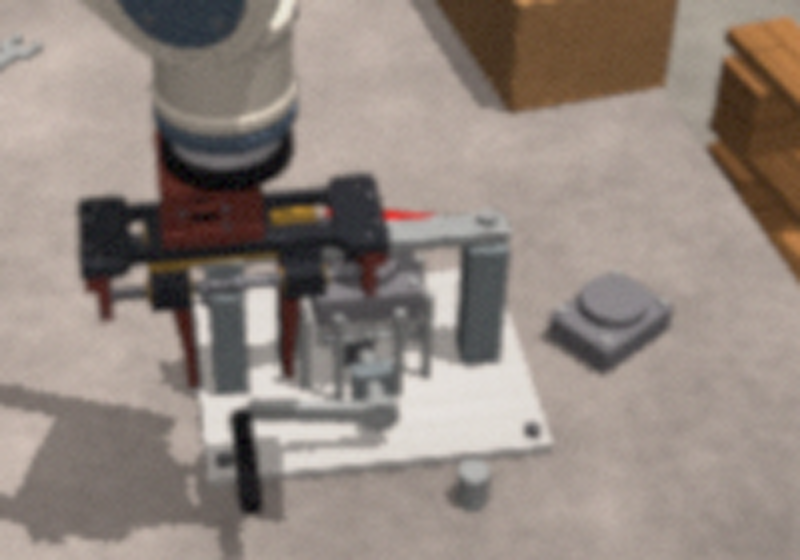

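View pics/top3.png

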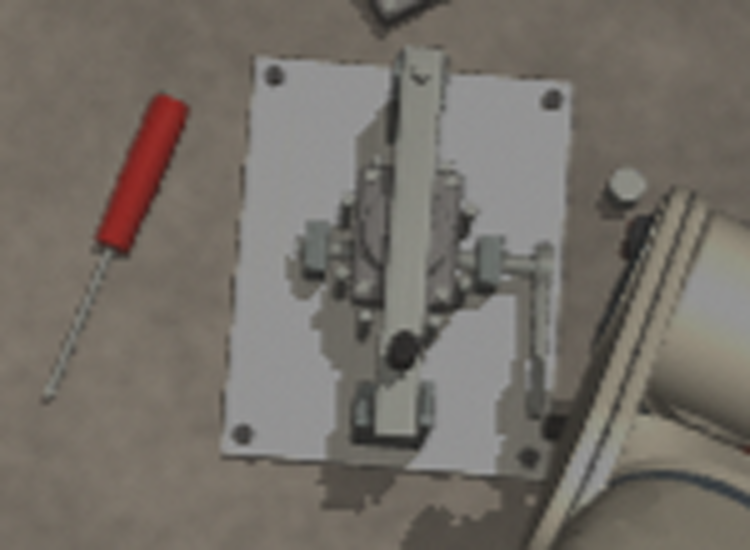

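The bar lies along the fixture axis, with its end between the catch post's ears (395,410). Next I'll check its angle, then grip the handle.

Run:
```python
from h import *
np.set_printoptions(precision=2,suppress=True)
print(onz("top",*tz(402,340),183),knob(0)[0])
a=onz("top",*tz(421,60),141)[:2];b=onz("top",*tz(396,434),141)[:2];d=a-b;print("bar deg",np.degrees(np.arctan2(d[1],d[0])))
p,q=campose(G0,0)
print(env.move_l(p,rot=q,rate=110,f_stop=15)); st()
set_gripper(5); st()
cv2.imwrite("pics/side4.png",cv2.resize(viewer.camera("side")[140:280,240:440],None,fx=4,fy=4,interpolation=cv2.INTER_CUBIC))
```

```text
[502.34 -64.24 183.  ] [500.07 -66.14]
bar deg -4.215152532293081
False
t 10.33 [ 465.2 -205.1  123.9] F [ 1.2  0.7 -0.4] w 50.0
t 10.97 [ 465.5 -205.1  123.6] F [ 2.5  0.9 -0.3] w 15.4
```

View pics/side4.png

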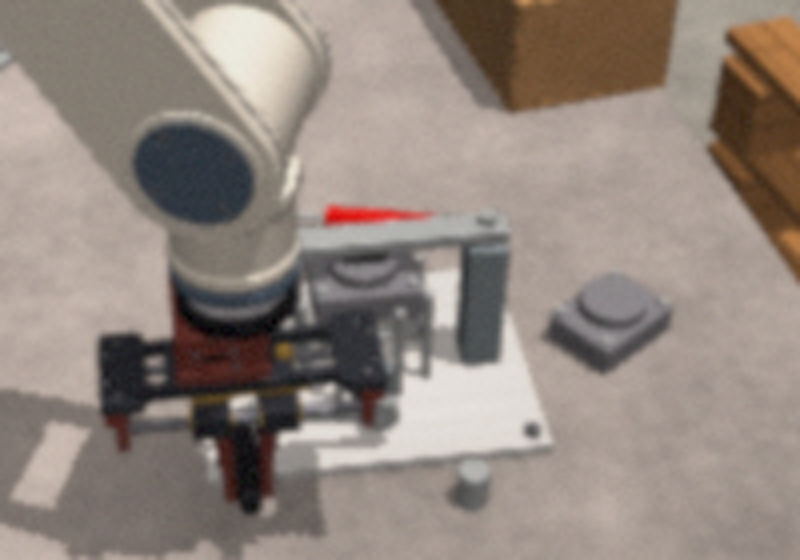

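The handle at (248,470) is between the pads, width 15.4. Now lifting along the arc.

Run:
```python
from h import *
G=G0+0.5*XF
for c in np.linspace(0,1.396,8)[1:]:
    p,q=campose(hand(c,G),np.radians(35*c/1.396)); r=env.move_l(p,rot=q,rate=60,f_stop=35); print("%.2f"%c,r); st()
    if r: break
cv2.imwrite("pics/top5.png",cv2.resize(viewer.camera("top")[140:250,255:405],None,fx=5,fy=5,interpolation=cv2.INTER_CUBIC))
cv2.imwrite("pics/side5.png",cv2.resize(viewer.camera("side")[140:280,240:440],None,fx=4,fy=4,interpolation=cv2.INTER_CUBIC))
```

```text
0.20 False
t 11.54 [ 475.7 -205.9  141.6] F [ 2.7 -1.9 -9. ] w 15.3
0.40 False
t 12.07 [ 489.4 -207.   158.7] F [-1.3 -3.1 -8.4] w 15.3
0.60 False
t 12.60 [ 506.3 -208.4  173.3] F [-4.9 -2.3 -4.9] w 15.4
0.80 False
t 13.13 [ 525.5 -210.1  184.7] F [-9.1 -2.7 -0.6] w 15.2
1.00 False
t 13.68 [ 547.1 -211.9  193. ] F [-12.7  -2.2   6.1] w 14.9
1.20 False
t 14.22 [ 571.1 -214.   198.1] F [-13.9   0.7  15.7] w 15.4
1.40 False
t 14.78 [ 596.3 -216.2  198.9] F [-10.6  -0.7  22.3] w 15.5
```

View pics/side5.png

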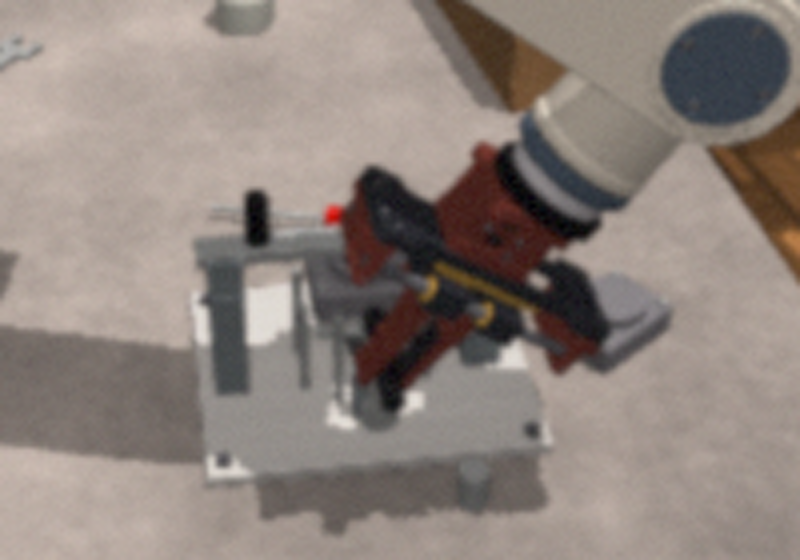

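View pics/top5.png

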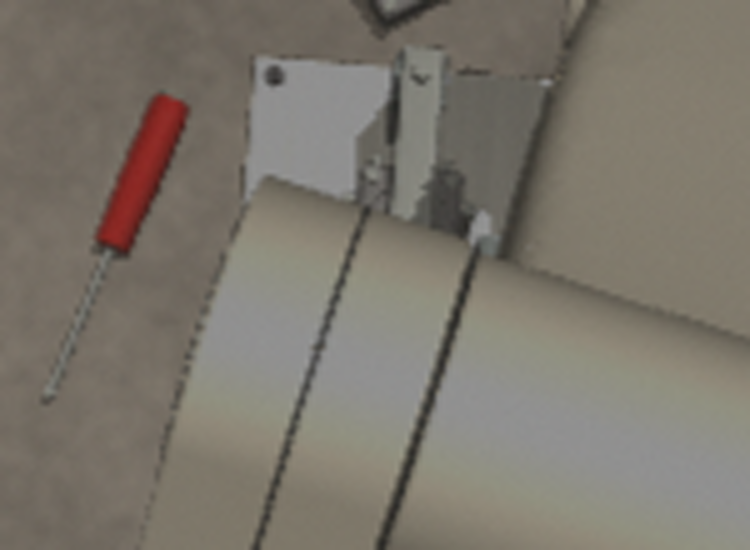

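The gripper holds the handle, whose outer end is at (390,400), and the keeper bar is still shut. The tool sits about 4 mm above the commanded pose with 22 N upward, so the handle has probably shifted along the pads. I'll measure the lever angle.

```bash
cat >> h.py <<'E'
def onplane(n,uv,y_f): # intersect ray with fixture plane y_f
    O=np.array([572.8,-72,0]); o,d=ray(n,*uv); t=(y_f-(o-O)@YF)/(d@YF); p=o+t*d; return (p-O)@XF,p[2]
E
python3 - <<'E'
from h import *
np.set_printoptions(precision=2,suppress=True)
O=np.array([572.8,-72,0])
zz=lambda x,y:((x+.5)/4-.5+240,(y+.5)/4-.5+140)
he=np.array([462.5,-237.9,62.]); print("rest outer xf,yf",(he-O)@XF,(he-O)@YF)
yo=(he-O)@YF
print("rest ray",onplane("side",sz(163,538),yo)); print("now",onplane("side",zz(390,402),yo))
for s in [(387,402),(393,402),(390,396),(390,408)]: print(s,onplane("side",zz(*s),yo))
print("axis xf est",(hand(0,G0+.5*XF)-O)@XF+98.5)
st(); S=env.read_state(); R=Ro.from_quat(S['orientation']); z=R.apply([0,0,1]); print(z, 'tilt',np.degrees(np.arctan2(-z@XF,-z[2])))
g=S['tool_pos']+61*z; print("grasp xf,z",(g-O)@XF,g[2])
im=viewer.camera("side")[205:255,310:360]; cv2.imwrite("pics/s6.png",cv2.resize(im,None,fx=12,fy=12,interpolation=cv2.INTER_CUBIC))
E
```

```text
rest outer xf,yf -96.18329329922834 -174.46396215297477
rest ray (np.float64(-95.92468802044147), np.float64(61.85060836478351))
now (np.float64(-5.575975965134412), np.float64(146.85338653637893))
(387, 402) (np.float64(-7.464940907722922), np.float64(147.11522695447604))
(393, 402) (np.float64(-3.685785726904563), np.float64(146.59137627292614))
(390, 396) (np.float64(-5.678792507712637), np.float64(152.12646141191885))
(390, 408) (np.float64(-5.472441579572453), np.float64(141.5434961863266))
axis xf est 2.4387722197950126
t 14.88 [ 596.2 -216.1  199. ] F [-11.4   0.3  21.5] w 15.4
[-0.58  0.05 -0.82] tilt 35.40998678503747
grasp xf,z -0.10499763418150777 149.24081740866865
```

View pics/s6.png

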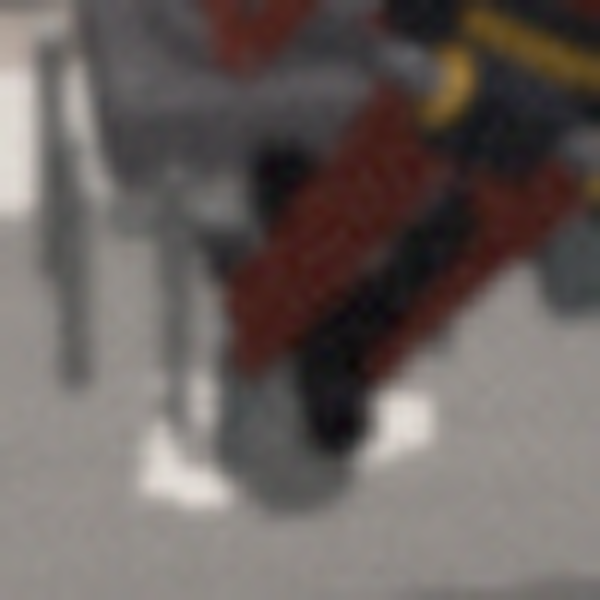

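Both the camera (x_f about -5) and the kinematics (about -3) put the handle short of the axis at +2.4, so the lever is roughly 3–4° short. I'll correct using the shifted grip offset, which also relieves the force.

```bash
cat > meas.py <<'E'
from h import *
O=np.array([572.8,-72,0])
def meas(tag):
    st(); S=env.read_state(); z=Ro.from_quat(S['orientation']).apply([0,0,1]); g=S['tool_pos']
    d=(g[2]-145)/-z[2]; h=g+d*z; print("d %.1f handle xf %.1f yf %.1f"%(d,(h-O)@XF,(h-O)@YF))
    im=viewer.camera("side")[180:260,290:380]; cv2.imwrite(f"pics/{tag}.png",cv2.resize(im,None,fx=8,fy=7,interpolation=cv2.INTER_CUBIC))
E
python3 - <<'E'
from meas import *
G=G0+.5*XF
p,q=campose(hand(1.396,G),np.radians(35),back=5)
print(env.move_l(p,rot=q,rate=30,f_stop=30)); env.hold(.2); meas("s7")
zz=lambda x,y:((x+.5)/5-.5+270,(y+.5)/4.6-.5+150)
print("hub side",onplane("side",sz(322,430),-95), "hub top", (onz("top",*tz(542,250),52)-O)@XF,(onz("top",*tz(542,250),52)-O)@YF)
E
```

```text
False
t 15.45 [ 599.2 -216.3  199.7] F [-8.8 -1.3  1.9] w 15.5
d 67.1 handle xf -0.5 yf -141.6
hub side (np.float64(0.7149617857273178), np.float64(54.118643728347024)) hub top 9.92952527231778 -82.66781825959835
```

View pics/s7.png

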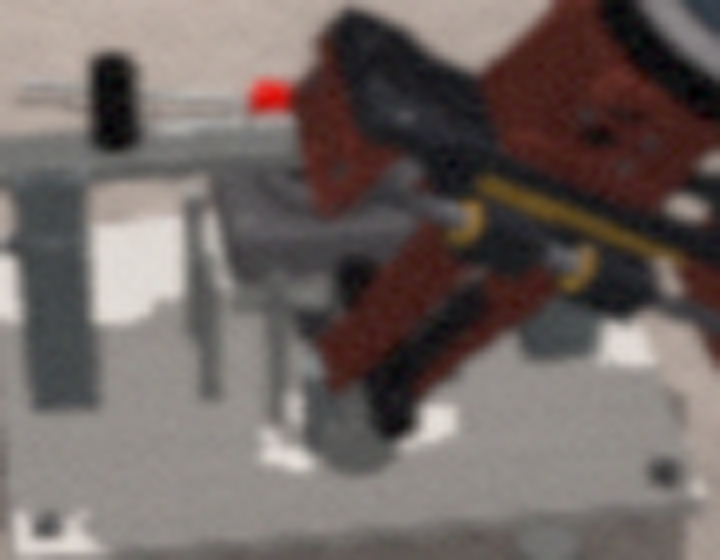

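Force is now mostly the spring's own (-8.8 N in x), and the handle end is at zoom (398,428). I'll compare the outer end's black tip at rest and now, in the same way for both.

```bash
cat >> meas.py <<'E'
def tip(im,c0,c1,r0,r1,dbg=None):
    a=cv2.resize(im[r0:r1,c0:c1],None,fx=8,fy=8,interpolation=cv2.INTER_CUBIC)
    m=(a.max(2)<58).astype(np.uint8)
    n,l,s,_=cv2.connectedComponentsWithStats(m)
    out=[]
    k=1+np.argmax(s[1:,4]); ys,xs=np.nonzero(l==k); b=ys.max()
    sel=(ys>b-40)
    if dbg: a[m>0]=(0,255,0); cv2.imwrite(dbg,a)
    return (xs[sel].mean()+.5)/8-.5+c0,(b+.5)/8-.5+r0,np.ptp(xs[sel])/8
E
python3 - <<'E'
from meas import *
i0=cv2.imread("pics/side0.png"); i1=viewer.camera("side")
t0=tip(i0,290,312,235,275,"pics/m0.png"); t1=tip(i1,328,352,222,250,"pics/m1.png"); print(t0,t1)
for t in(t0,t1): print(onplane("side",(t[0],t[1]-3),-174.5))
A=cv2.imread("pics/m0.png");B=cv2.imread("pics/m1.png");h=max(A.shape[0],B.shape[0])
cv2.imwrite("pics/m.png",np.hstack([cv2.copyMakeBorder(x,0,h-x.shape[0],0,10,0) for x in(A,B)]))
E
```

```text
(np.float64(301.9874603489294), np.float64(267.4375), np.float64(4.75)) (np.float64(338.3355591168091), np.float64(242.0625), np.float64(5.625))
(np.float64(-96.16402117140231), np.float64(70.2433257136347))
(np.float64(-2.6118278753157997), np.float64(150.20936313623122))
```

View pics/m.png

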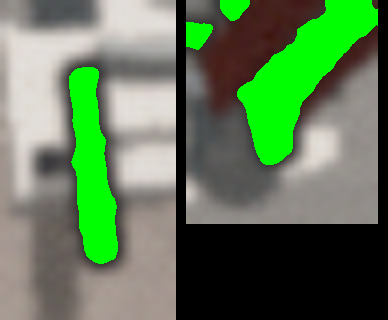

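Kinematics: at rest the handle was centred between the pads at x_f = -95.9, so the axis is at +2.6. It is now at -0.5, which needs about +3 mm more. The camera agrees in sign and says about 5 mm.

Run:
```python
from meas import *
G=G0+.5*XF
p,q=campose(hand(1.396,G),np.radians(35),back=5)
p=p+4.2*XF+[0,0,.3]
print(env.move_l(p,rot=q,rate=20,f_stop=30)); env.hold(.3); meas("s8")
i1=viewer.camera("side"); t1=tip(i1,328,352,222,250,"pics/m2.png"); print(t1,onplane("side",(t1[0],t1[1]-3),-174.5))
print(env.read_state()['qpos'])
```

```text
False
t 16.21 [ 603.  -216.6  199.9] F [-9.4 -0.6  2.4] w 15.3
d 67.3 handle xf 3.1 yf -141.6
(np.float64(339.6982872200264), np.float64(241.4375), np.float64(5.875)) (np.float64(0.7662869385691409), np.float64(151.93043999908855))
[-0.3158633   0.78818935  1.33998746 -0.13346792  1.61742295 -0.19708334]
```

View pics/s8.png

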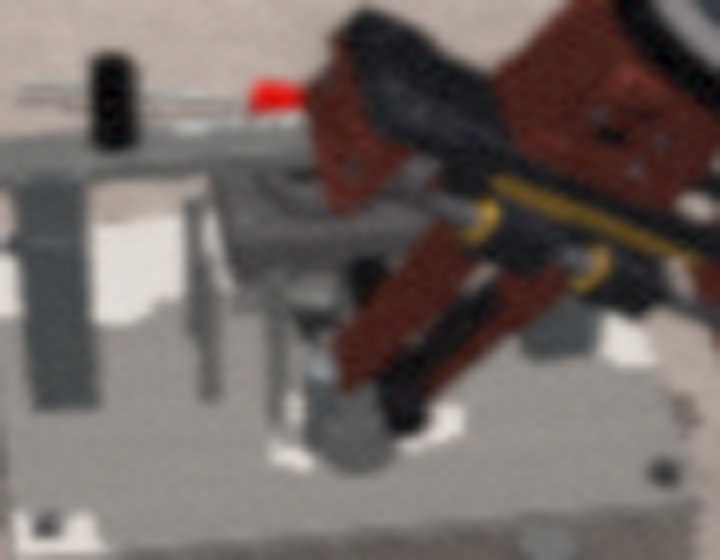

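View pics/m2.png

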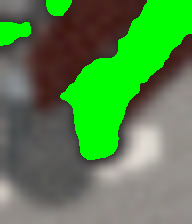

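The kinematic travel is 99.0 mm against 98.5 wanted. The camera gives about 97, biased low by the dark pad edge. The lever is upright within about 1°, so I'll check it is steady and hand in.

Run:
```python
from meas import *
env.hold(.6); meas("s9")
i=viewer.camera("side"); t=tip(i,328,352,222,250); print(t)
cv2.imwrite("pics/side9.png",cv2.resize(i[140:280,240:440],None,fx=4,fy=4,interpolation=cv2.INTER_CUBIC))
```

```text
t 16.91 [ 603.  -216.6  199.9] F [-9.6 -1.3  2.5] w 15.2
d 67.3 handle xf 3.1 yf -141.6
(np.float64(339.7064161554192), np.float64(241.5625), np.float64(5.875))
```

View pics/side9.png

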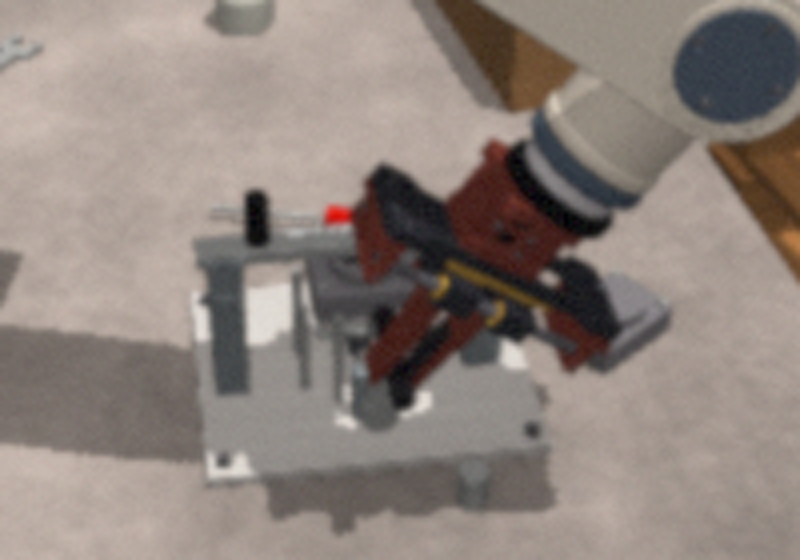

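The view is unchanged and steady: keeper shut with its knob at (257,217), handle held at (400,390), socket at (473,480) and screwdriver where they were.

```bash
python3 -c "
from h import *
workorder.sign_off(); st()"
```

```text
the job is handed in; nothing more can be done
the job is handed in; nothing more can be done
```

The pump head is clamped and the job is handed in after about 17 s. The keeper bar is shut, and the gripper is still holding the cam lever upright; I got no verdict back.

- **Keeper bar:** I caged the knob between the fingers and swung the bar past the detent until it met the stop. A top view after I let go showed it lying along the fixture axis (-4.2° measured, against -4.75° for the fixture), with its end between the catch post's ears.
- **Cam lever:** I gripped the handle and lifted it along its arc. The first lift ended 3–4° short because the handle had shifted about 6 mm along the pads, so I corrected for that.
- **Last checks:** The pose held steady over 0.6 s, with a grip width of 15 mm and about 10 N on the tool, mostly along -x as the spring pushes.
    - **Handle travel:** arm kinematics give 99.0 mm against the 98.5 mm needed, while the camera gives about 97 mm. They differ by about 2 mm, so I take the lever as upright to within about 1°.
    - **Contact with the keeper bar:** I did not measure the pump head pressing on the bar directly.
- **Other items:** The socket, screwdriver and spare head looked unmoved in the last pictures; I did not check the rest of the bench again at the end.

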